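# Stop the sealer bottle and ready the telescoping brush

## Task

We are about to coat the deep drawers. First close the open amber glass bottle of sealer with its cork stopper, seated fully home and let go; then press the thumb button on the handle of the telescoping brush in the steel drip stand, draw the handle out to its second stop and let the button spring back out so that it is locked there. Lift the extended brush clear of its stand, head hanging down, and finish while holding it up like that; leave the bottle and the stand upright and the other things on the table where they are.

Things in the scene. Friction and masses are not known exactly. Their poses are not given: they have to be found in the camera images.
- bottle: open amber glass bottle with a paper label, standing loose and upright, about 0.4 to 0.75 kg: body 72 mm across up to 112 mm high, then a shoulder, then a straight neck 37 mm across outside with a round bore 30 mm across and 34 mm deep. Origin: centre of the underside, z up. The only open-necked bottle.
- bottle_rim (a point): centre of the bottle's mouth, 170 mm above its underside
- stopper: the bottle's stopper, standing loose on its plug, 20 to 42 g: tapered cork plug 28 mm long, 23 mm across below, 26 mm at the top, under a wooden knob 41 mm across, 20 mm high (28 to 48 mm above the origin). Origin: centre of the plug's lower end, z up. Fully home the knob's underside rests on the bottle's rim, so the origin is 142 mm above the bottle's underside.
- stand: loose steel drip stand of the brush, 0.95 kg: base plate 110 x 76 mm, 4 mm thick; two upright end plates, 8 mm thick, 50 mm wide and 62 mm high, 60 mm apart along its x, on whose tops the brush's collar rests; wire rails between them on either side keep the brush head upright, 2 mm of play each way. Origin: centre of the underside, z up.
- stand_rim (a point): midway between the tops of the two end plates, 62 mm above the stand's underside
- brush: lower part (0.2 kg) of the telescoping brush, head down in the stand. Origin: on the handle axis under its black collar (72 x 34 x 6 mm), which rests on the stand's end plates; z up the handle, y towards the button side. Below: ferrule 56 x 20 mm, bristles to 55 mm down. Above: square outer tube 20 x 20 mm from 6 to 76 mm up. It has a few mm of play and may lean when pushed.
- brush_tip (a point): lower end of the bristles, 55 mm below the brush's origin
- brush_grip (a point): on the axis of the black grip at the top of the sliding handle, at button height; 107 mm above the brush's origin with the handle in. The grip is 30 mm wide (brush x), 26 mm thick (brush y), from 28 mm below to 20 mm above this point, free from above. Below it the handle's steel tube, 12 x 12 mm: 3 mm shows with the handle in, 83 mm at the second stop.
- brush_button_face (a point): middle of the outer face of the thumb button (grey, 12 mm wide, 14 mm high), which stands 5 mm proud of the grip on its +y side (18 mm from the axis)
- brush_handle (a joint): draw of the handle along the brush's z, m: 0 in, 0.040 first stop, 0.080 second stop and end of travel. Moves only while the button is pressed, with 0.9 N of drag: less than the lower part's weight, so the head stays in the stand if drawn slowly, and enough that the handle does not drop. Past the end, or with the button out, the whole brush comes up.
- brush_button (a joint): press of the button, m: 0 out, 0.005 fully in, flush. Spring 2.3 to 6 N; fingers closed on the grip's button side and the side opposite press it. Let go at a stop it springs out and locks the handle (1.3 mm play); between stops it stays 2.5 mm in. Between gripping fingers it stays in, so to hold the brush with it out take the grip across its 30 mm width.
- capped: bystander: green glass bottle with a white screw cap and a green label, 66 mm across, 175 mm high; origin: centre of the underside
- tape: bystander: roll of tape lying flat, 96 mm across, 24 mm high; origin: centre of the underside
- sander: bystander: cork sanding block 68 x 100 mm, 22 mm high; origin: centre of the underside
- tub: bystander: white lidded tub, 78 mm across, 62 mm high; origin: centre of the underside
- vase: bystander: small blue glazed vase, 80 mm across, 140 mm high; origin: centre of the underside
- oldbrush: bystander: short flat paint brush lying on the table, 200 mm long; origin: below its middle
- driver: bystander: screwdriver lying on the table, 200 mm long; origin: below its middle
There are look-alikes about, which are no part of the job. Leave any green or yellow look-alike of the brush alone.

How it is judged (in metres and radians):
On the way, in this order (a step that is already met when the one before it is completed fails the run):
1. the stopper is seated fully home in the bottle's neck and let go (horizontal distance between stopper and bottle below 0.005 m and z of stopper in the frame of bottle between 0.136 and 0.146 m and angle between the z axis of stopper and the z axis of bottle, either way round below 0.1 rad and angle between bottle's own z axis and vertical below 0.1 rad and contact force between the fingers and stopper below 0.1 N), for 0.3 s.
2. the brush handle is at its second stop with the button sprung back out (value of joint brush_handle above 0.077 m and value of joint brush_button below 0.0015 m), for 0.2 s.
At the end, for the whole second after the job is handed in: Stopper home (5 mm off centre, 4 mm off the rim, 0.1 rad at most), untouched; bottle and stand upright. Handle out 77 mm or more, button under 1.5 mm in. Fingers alone hold the brush (over 1 N), still, within 0.3 rad of upright, bristle ends over 70 mm above the table (all of step 1 and all of step 2 and height (world z) of brush_tip above 0.07 m and angle between brush's own z axis and vertical below 0.3 rad and linear speed of brush below 0.03 m/s and contact force between the fingers and brush above 1 N and contact force between brush and stand below 0.05 N and contact force between brush and table below 0.05 N and angle between stand's own z axis and vertical below 0.1 rad and height (world z) of stand below 0.01 m); the arm keeps its last pose, push and grip.
It fails at once if the bottle or the stand is tipped over (angle between any of bottle, stand's own z axis and vertical above 0.35 rad).
It fails at once if another thing on the table is shifted by more than 30 mm (distance of any of capped, tape, sander, tub, vase, oldbrush, driver from where it was at the start of the episode above 0.03 m).
It also fails if it takes over 70 s, if anything falls off the work surface, if the arm or the gripper's body presses on something with over 40 N, if the wrist force passes 120 N, or if a joint passes its speed limit or range.

## Robot

A 7-joint arm with a two-finger parallel gripper is mounted at the origin on the work surface. World frame = base frame: x ahead of the robot, y to its left, z up, the work surface at z = 0. Lengths are in mm, angles in rad, forces in N, time in s.
With the tool pointing down it reaches from about 425 to 950 mm from the base axis. Payload 16.7 kg.
Tool frame: the origin (TCP) lies midway between the tips of the shut fingers; the grasp point (between the pads) lies 19 mm behind it (ctrl.hold_point_z is the distance from the TCP to the grasp point, in mm); z points along the fingers, y is the line along which they close (so a half turn about z gives the same grasp; the last joint's range is limited). The gripper opens to 94 mm and grips with 3 to 60 N. Pads are 16 mm wide; open, the fingers measure 119 mm over their backs; the gripper's body (75 mm by 177 mm) begins 78 mm behind the grasp point.
Start: joints at [-1.468, 0.426, 0.074, 1.606, -0.034, 1.111, -0.067], TCP at [168.834, 653.505, 205.467] pointing down, gripper open.
Joint ranges: [-2.85, 2.85], [-0.5, 2.14], [-1.23, 1.37], [0.21, 2.46], [-1.02, 4.16], [0.16, 2.05], [-2.73, 2.73]. Speed limits (rad/s): [1.89, 1.89, 2.39, 2.39, 3.01, 3.01, 3.01].

## Interface

Orientations are given as a 3x3 rotation matrix whose columns are the frame's x, y, z axes.
In Python, from station import ctrl gives the robot as it stands. Calls block until the motion is done:
- ctrl.move_ptp(position, orientation): joint-space move of the TCP to a pose.
- ctrl.movel(position, max_speed=150, rotation=None, threshold=None): straight line of the TCP; rotation=None keeps the orientation; max_speed is the mean speed in mm/s. With threshold (N) it stops when the force on the tool has changed by that much, and returns True; else False.
- ctrl.move_joints(angles): joint-space move.
- ctrl.command_gripper(opening, f_grip=None): finger opening in mm; f_grip is the grip in N (None keeps the last); returns when the fingers have stopped.
- ctrl.hold(seconds).
- ctrl.solve_ik(position, orientation): joint angles nearest the present ones, or None.
- ctrl.get_obs(): the state.
- ctrl.camera(name): name is "scene" or "top" or "wrist"; returns the picture (400x640x3 uint8, red, green, blue); there is no depth.
- ctrl.camera_params(name): a dict with "camera_matrix" (3x3 intrinsics, pixels), "world_from_camera" (4x4, takes a point from camera to world coordinates). Camera axes: x right, y down, z forward; pixel columns grow to the right and rows downward; lengths in mm; the calibration is good to about 2 mm. The wrist camera is an equidistant fisheye: a pixel r from the principal point sees the ray r / f radians off the axis. A picture is of the moment at which its call begins: read the wrist's pose just before it. camera_params takes no time and is no camera call; for the wrist camera it gives the pose at the moment of the call.
A pose or a line that the arm cannot do raises ctrl.MotionError and nothing moves.
- ctrl.job_done(): hands the job in; it is judged then, once.
Trained networks look in the newest picture that a camera, given by its name, has taken for a name from the list of things; names that differ only in an ending like _2 or _b are one class to them, and where a whole thing is asked for, a point or a joint stands for the part that bears it (a point fixed in the world has none). Each returns a list of dicts, best first, with "confidence" (0 to 1); they miss things now and then, are a little off and sometimes report something else, mostly with a low value. They report only what shows in the picture. A call takes as long as a camera call. They do not tell look-alikes from the thing itself.
- ctrl.outline_of(camera, target): "mask" (400x640 bool, what is visible of it) and "rect" ([centre column, centre row, width, height] in pixels, round what is visible of it).
The state is a dict: "time_s": time; "qpos": joint angles; "joint_velocities": joint speeds; "joint_efforts": joint torques, N m; "ee_pos": TCP position; "tool_rot": TCP orientation; "wrist_force": force on the tool from outside, world axes, zero at the start; "ft_torque": the same for the moment, N m; "finger_gap": finger opening in mm; "grasp_force": force on a finger pad.
Only numpy, scipy, OpenCV 4.12 (cv2) and the standard library are available. Lean on these libraries where they do the work, as an engineer would, in place of code of your own. Each camera call takes 0.05 s, during which the arm holds its last target. There are 200 camera calls.

## Working session

There is one attempt and no reset: what is moved stays moved. The work goes in short steps, each a Python script; the robot and the scene stay as the last script left them, time stands still between calls to the robot, and variables do not carry over. Pictures are saved under pics/ and viewed, at most 10 in all, crops included, and the job is handed in when it is done.

```bash
ls; mkdir -p pics; cat > h.py <<'E'
import numpy as np, cv2
from station import ctrl
def save(cam,name):
    im=ctrl.camera(cam); cv2.imwrite(f'pics/{name}.png',im[:,:,::-1]); return im
def ray(cam,u,v,P=None):
    P=P or ctrl.camera_params(cam); K=np.array(P['camera_matrix']); T=np.array(P['world_from_camera'])
    a=np.array([(u-K[0,2])/K[0,0],(v-K[1,2])/K[1,1]])
    if cam=='wrist':
        r=np.hypot(*a); s=np.sin(r)/r if r>1e-9 else 1; d=np.array([a[0]*s,a[1]*s,np.cos(r)])
    else: d=np.array([a[0],a[1],1.])
    d=T[:3,:3]@d; return T[:3,3],d/np.linalg.norm(d)
def at_z(cam,u,v,z,P=None):
    o,d=ray(cam,u,v,P); return o+d*(z-o[2])/d[2]
def proj(cam,p,P=None):
    P=P or ctrl.camera_params(cam); K=np.array(P['camera_matrix']); T=np.array(P['world_from_camera'])
    c=T[:3,:3].T@(np.asarray(p,float)-T[:3,3])
    if cam=='wrist':
        h=np.hypot(c[0],c[1]); th=np.arctan2(h,c[2]); a=c[:2]/max(h,1e-9)*th
    else: a=c[:2]/c[2]
    return np.array([K[0,0]*a[0]+K[0,2],K[1,1]*a[1]+K[1,2]])
E
python3 - <<'E'
from h import *
a=save('scene','s0'); b=save('top','t0')
for c in('scene','top'):
    P=ctrl.camera_params(c); print(c,np.round(P['camera_matrix'],1).tolist(),np.round(P['world_from_camera'],3).tolist())
    for n in('bottle','stopper','stand','brush','brush_grip','capped','tape','sander','tub','vase','oldbrush','driver'):
        print(c,n,[(round(o['confidence'],2),np.round(o['rect']).astype(int).tolist()) for o in ctrl.outline_of(c,n)])
E
```

```text
pics
scene [[515.9, 0.0, 321.5], [0.0, 515.9, 196.7], [0.0, 0.0, 1.0]] [[0.817, 0.331, -0.473, 1129.313], [0.577, -0.479, 0.662, -805.532], [-0.007, -0.813, -0.582, 826.176], [0.0, 0.0, 0.0, 1.0]]
scene bottle [(0.98, [284, 273, 40, 76]), (0.53, [365, 166, 25, 19])]
scene stopper [(0.79, [322, 197, 12, 20]), (0.29, [384, 179, 24, 65])]
scene stand [(0.72, [344, 239, 46, 42])]
scene brush [(0.9, [312, 156, 26, 62]), (0.83, [348, 206, 35, 62]), (0.64, [284, 174, 21, 60]), (0.61, [267, 207, 24, 69])]
scene brush_grip [(0.78, [279, 151, 17, 22]), (0.74, [262, 186, 16, 24]), (0.7, [349, 189, 16, 31]), (0.6, [309, 135, 13, 20])]
scene capped [(0.82, [384, 179, 28, 68]), (0.42, [373, 276, 41, 69]), (0.32, [348, 190, 12, 27])]
scene tape [(0.61, [367, 168, 31, 22])]
scene sander [(0.96, [216, 293, 56, 43])]
scene tub [(0.55, [433, 220, 26, 38])]
scene vase [(0.74, [376, 275, 43, 69]), (0.38, [432, 222, 26, 38])]
scene oldbrush [(0.77, [431, 186, 68, 34])]
scene driver [(0.87, [252, 342, 86, 30])]
top [[409.1, 0.0, 326.2], [0.0, 409.1, 200.6], [0.0, 0.0, 1.0]] [[-0.012, -0.995, 0.095, 490.292
[... 197 characters left out ...]
top stand [(0.93, [321, 189, 42, 49])]
top brush [(0.9, [319, 187, 24, 30]), (0.89, [301, 293, 29, 35]), (0.61, [250, 287, 38, 21]), (0.6, [320, 178, 17, 15]), (0.6, [189, 167, 24, 80]), (0.57, [364, 258, 27, 33]), (0.24, [322, 187, 38, 49])]
top brush_grip [(0.79, [298, 297, 16, 16]), (0.68, [242, 291, 22, 12]), (0.55, [321, 179, 17, 14]), (0.54, [194, 244, 44, 36]), (0.52, [369, 258, 16, 16])]
top capped [(0.69, [242, 189, 34, 31])]
top tape [(0.78, [194, 246, 44, 38])]
top sander [(0.62, [447, 245, 48, 36])]
top tub [(0.93, [257, 125, 34, 35]), (0.7, [246, 189, 34, 34])]
top vase [(0.87, [369, 128, 32, 34])]
top oldbrush [(0.76, [191, 168, 22, 83])]
top driver [(0.94, [475, 185, 22, 57])]
```

View pics/s0.png

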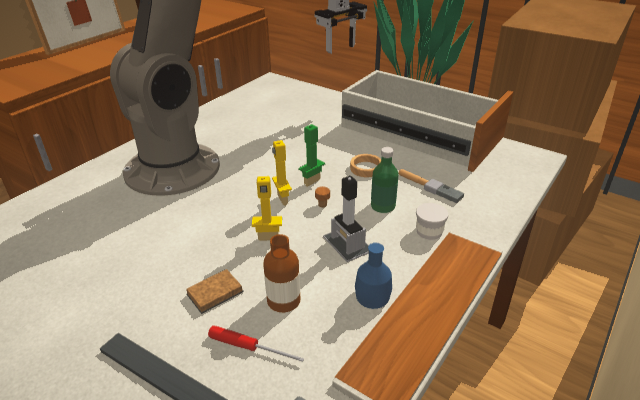

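View pics/t0.png

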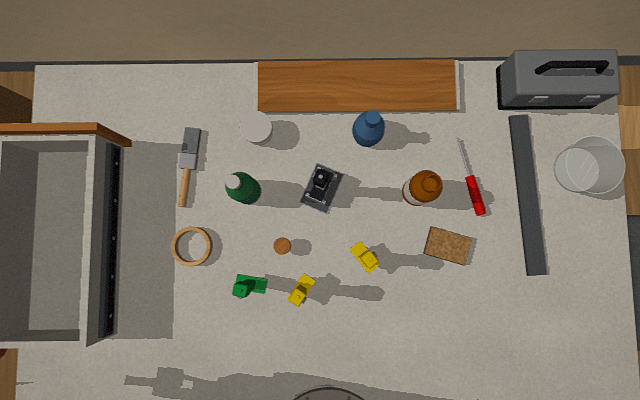

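The scene view shows the real brush, dark grip, in its stand at (347,215). The stopper is at (322,196) and the amber bottle at (284,273). The green and yellow brushes are look-alikes. From above, the bottle mouth is near (432,180), the stopper at (283,246), and the stand at (321,188) is rotated. Next I'll take wrist views from close by.

```bash
cat >> h.py <<'E'
def down(yaw):  # tool x axis at yaw, z down; closing axis y = yaw-90deg
    c,s=np.cos(yaw),np.sin(yaw); return np.array([[c,s,0],[s,-c,0],[0,0,-1.]])
E
python3 - <<'E'
from h import *
print('stopper',at_z('top',282.5,245.5,48),at_z('scene',322,190,48))
print('bottle',at_z('top',433,180,170),at_z('scene',280,239,170))
print('grip top',at_z('top',321,174,189),at_z('scene',349,180,189))
o=ctrl.get_obs(); R0=np.array(o['tool_rot']); print(np.round(R0,2),o['time_s'])
P=ctrl.camera_params('wrist'); T=np.array(P['world_from_camera']); print(np.round(P['camera_matrix'],1).tolist())
print('cam in tool',np.round(R0.T@(T[:3,3]-o['ee_pos']),1),np.round(R0.T@T[:3,:3],2).tolist())
for n,p in(('st',at_z('top',282.5,245.5,48)),('bo',at_z('top',433,180,170)),('br',at_z('top',321,174,189))):
  for y in np.radians(range(-180,180,30)):
    q=ctrl.solve_ik([p[0],p[1],260],down(y)); print(n,round(np.degrees(y)),None if q is None else np.round(q,2).tolist())
E
```

```text
stopper [477.80505023 103.44240502  48.        ] [480.08184767 105.44186926  48.        ]
bottle [ 611.91839844 -224.59916834  170.        ] [ 611.12180237 -221.8949379   170.        ]
grip top [624.29105165   9.42501836 189.        ] [624.65745855   6.27830547 189.        ]
[[-0.97  0.25 -0.  ]
 [ 0.25  0.97 -0.  ]
 [ 0.   -0.   -1.  ]] 1.3
[[309.7, 0.0, 318.4], [0.0, 309.7, 199.7], [0.0, 0.0, 1.0]]
cam in tool [  79.    -1.6 -178.1] [[0.0, -0.96, -0.27], [1.0, -0.0, 0.0], [-0.0, -0.27, 0.96]]
st -180 [-0.88, 0.06, 0.56, 1.97, -0.03, 1.12, 1.27]
st -150 [-0.82, 0.06, 0.5, 1.97, -0.03, 1.12, 1.79]
st -120 [-0.75, 0.06, 0.43, 1.96, -0.03, 1.12, 2.31]
st -90 [0.6, 0.18, -1.04, 1.9, 0.17, 1.16, 2.65]
st -60 None
st -30 [-1.48, 0.1, 1.25, 1.99, -0.11, 1.12, -2.29]
st 0 [-1.1, 0.06, 0.8, 1.98, -0.05, 1.12, -1.85]
st 30 [-1.13, 0.06, 0.84, 1.98, -0.05, 1.12, -1.32]
st 60 [-1.05, 0.06, 0.75, 1.98, -0.04, 1.12, -0.81]
st 90 [-1.01, 0.06, 0.7, 1.98, -0.04, 1.12, -0.29]
st 120 [-0.96, 0.06, 0.66, 1.97, -0.04, 1.12, 0.23]
st 150 [-0.92, 0.06, 0.61, 1.97, -0.04, 1.12, 0.75]
bo -180 [-0.3, 0.43, 
[... 507 characters left out ...]
 0.48, 0.92, 1.63, -0.4, 1.23, 1.13]
bo 150 [-0.32, 0.44, 0.79, 1.63, -0.33, 1.21, 1.59]
br -180 [-0.69, 0.37, 0.76, 1.69, -0.27, 1.19, 1.7]
br -150 [-0.61, 0.35, 0.65, 1.69, -0.22, 1.18, 2.18]
br -120 [-0.52, 0.33, 0.51, 1.68, -0.17, 1.18, 2.66]
br -90 [0.63, 0.48, -1.03, 1.62, 0.42, 1.29, 2.67]
br -60 [-0.94, 0.56, 1.22, 1.7, -0.55, 1.27, -2.22]
br -30 [-0.94, 0.56, 1.22, 1.7, -0.55, 1.27, -1.7]
br 0 [-0.89, 0.49, 1.09, 1.7, -0.46, 1.23, -1.26]
br 30 [-0.8, 0.42, 0.93, 1.7, -0.36, 1.21, -0.83]
br 60 [-0.76, 0.4, 0.87, 1.7, -0.32, 1.2, -0.34]
br 90 [-0.74, 0.39, 0.83, 1.7, -0.3, 1.19, 0.17]
br 120 [-0.72, 0.38, 0.79, 1.69, -0.29, 1.19, 0.67]
br 150 [-0.72, 0.38, 0.8, 1.69, -0.29, 1.19, 1.2]
```

```bash
python3 - <<'E'
from h import *
R=down(0)
print([np.round(at_z('top',u,v,120)) .tolist() for u,v in((298,297),(242,291),(369,258))])
ims=[]
for n,p in(('stopper',[478,104,250]),('brush',[624,8,300]),('bottle',[611,-223,290])):
    ctrl.move_ptp(p,R); ctrl.hold(.3)
    P=ctrl.camera_params('wrist'); im=save('wrist','w_'+n); ims.append(im[40:360,120:520])
    np.save('P_'+n,np.array([P['camera_matrix'][0]+[0]]+[list(r) for r in P['world_from_camera']],float) if 0 else np.array(P['world_from_camera']))
    print(n,ctrl.get_obs()['ee_pos'],ctrl.get_obs()['time_s'])
    for t in (n,)+(('brush_grip','brush_button','stand') if n=='brush' else ()):
      for o in ctrl.outline_of('wrist',t)[:3]:
        u,v,w,h=o['rect']; print(t,round(o['confidence'],2),np.round([u,v,w,h],1))
cv2.imwrite('pics/m1.png',np.vstack([np.hstack(ims[:2]),])[:,:,::-1])
E
```

```text
[[368.0, 63.0, 120.0], [382.0, 183.0, 120.0], [449.0, -92.0, 120.0]]
stopper [478.01266124 104.14272872 249.97582801] 3.9083
stopper 0.96 [319.  177.7  30.8  32.7]
brush [623.67920919   8.65617006 300.15732536] 5.0667
brush 0.82 [288.3 333.6  34.4  84.6]
brush 0.76 [219.6 326.5  46.9  70.6]
brush 0.75 [376.5 298.5  41.7  81.6]
brush_grip 0.89 [282.4 359.1  25.5  40.8]
brush_grip 0.89 [206.4 347.4  18.   30.5]
brush_grip 0.73 [387.4 319.5  21.9  34.3]
brush_button 0.53 [303.4 191.8   8.3  11.2]
stand 0.79 [318.5 162.4  69.7  71. ]
bottle [ 611.33034551 -222.0859131   290.03653546] 6.5417
bottle 0.19 [118.1 188.8  35.8  32.3]
```

View pics/m1.png

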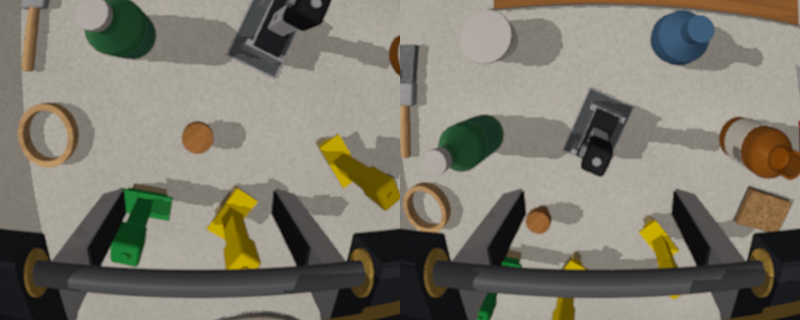

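View pics/w_bottle.png

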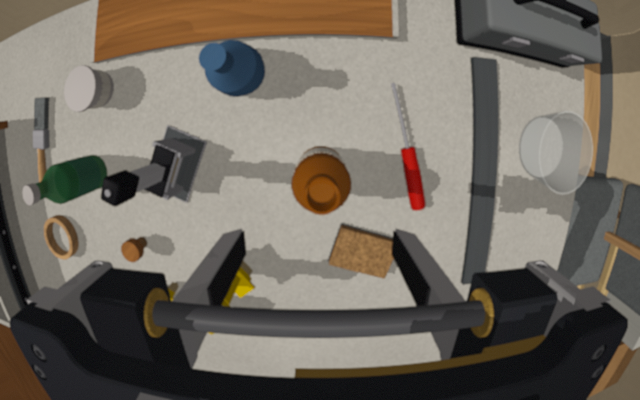

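The stopper knob is at about (319,177) in its wrist view, and the bottle mouth ring is at about (323,190). The brush grip top is at about (317,195) with the button facing image left (+y). I'll compute positions and pick up the stopper.

```bash
python3 - <<'E'
from h import *
K=ctrl.camera_params('wrist')['camera_matrix']
def W(n,u,v,z): return at_z('wrist',u,v,z,dict(camera_matrix=K,world_from_camera=np.load(f'P_{n}.npy')))
s=W('stopper',319,177.3,46)
print('stopper',s,'bottle',W('bottle',323,190,170),'grip',W('brush',317,195,189))
o=cv2.imread('pics/w_bottle.png')[160:220,280:360]; a=cv2.resize(o,None,fx=5,fy=5,interpolation=cv2.INTER_CUBIC)
b=cv2.resize(cv2.imread('pics/w_stopper.png')[150:210,280:360],None,fx=5,fy=5,interpolation=cv2.INTER_CUBIC)
c=cv2.resize(cv2.imread('pics/w_brush.png')[120:230,280:360],None,fx=5,fy=5,interpolation=cv2.INTER_CUBIC)[:550]
cv2.imwrite('pics/z1.png',np.hstack([np.vstack([a,b])[:550],c])[:, :800])
E
```

```text
stopper [477.74938537 102.21790991  46.        ] bottle [ 615.3874557  -227.56975713  170.        ] grip [624.73585359   9.06453473 189.        ]
```

View pics/z1.png

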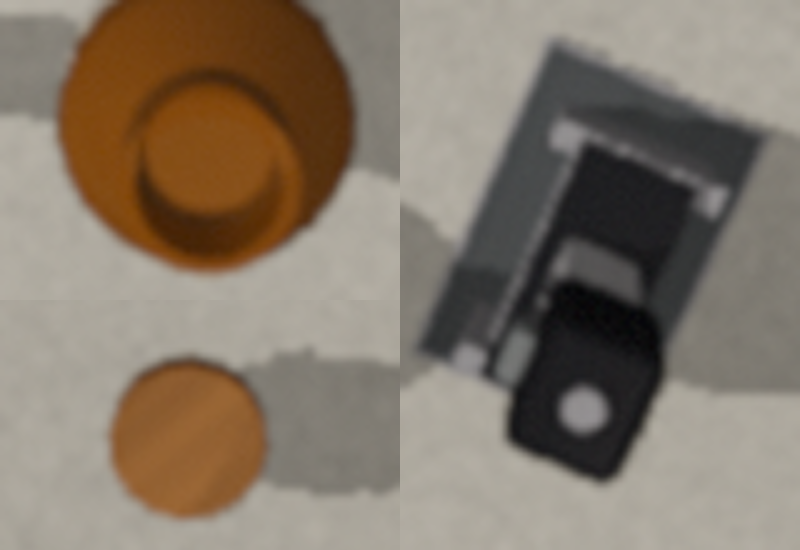

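The zoom puts the mouth outer ring near (322,195) in its wrist view, which is about x 611, y -225. The knob is at (317,177), and the button faces +y-ish (brush x yaw about -24°). Picking up the stopper now, then a closer look at the mouth.

```bash
python3 - <<'E'
from h import *
R=down(0)
ctrl.move_ptp([478,103.5,250],R)
ctrl.movel([478,103.5,60],max_speed=200)
ctrl.movel([478,103.5,25],max_speed=60)
ctrl.command_gripper(36,f_grip=15)
o=ctrl.get_obs(); print(o['finger_gap'],o['grasp_force'],o['ee_pos'],o['time_s'])
ctrl.movel([478,103.5,260],max_speed=200)
o=ctrl.get_obs(); print(o['finger_gap'],o['grasp_force'])
im1=save('wrist','held')
ctrl.move_ptp([550,-225,255],R); ctrl.hold(.4)
P=ctrl.camera_params('wrist'); np.save('P_mouth',np.array(P['world_from_camera']))
c=proj('wrist',[611,-225,170],P); print(c, proj('wrist',[611,-225,112],P))
im2=save('wrist','mouth'); print(ctrl.get_obs()['time_s'])
u,v=np.round(c).astype(int)
a=cv2.resize(im2[v-40:v+40,u-40:u+40],None,fx=5,fy=5,interpolation=cv2.INTER_CUBIC)
b=cv2.resize(im1[180:340,240:400],(400,400),interpolation=cv2.INTER_CUBIC)
print(u,v); cv2.imwrite('pics/z2.png',np.hstack([a,b])[:,:,::-1])
E
```

```text
40.518076813026234 14.999945436538837 [477.98460344 103.48913523  24.98077511] 10.6583
40.61037078999397 14.999933582722512
[317.58029985 134.61236544] [317.7639838  131.15834858]
13.7583
318 135
```

View pics/z2.png

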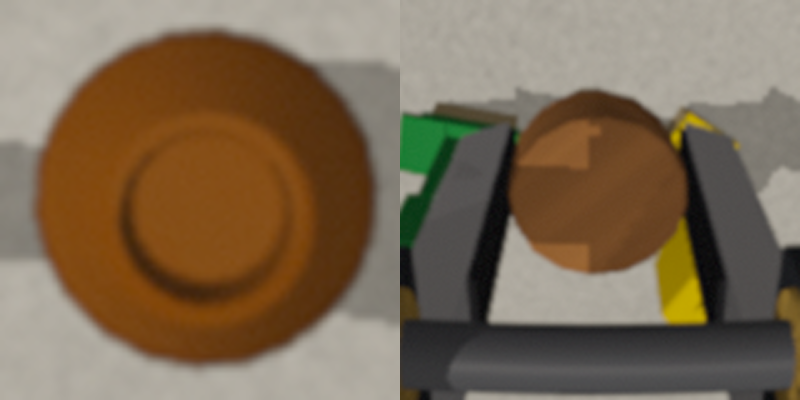

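Bore circle centre is at about (319.1,136.8) in the mouth view, and the body centre is at (318.8,134.1). The knob is held squarely with its top centre at about (319.4,253).

```bash
python3 - <<'E'
from h import *
K=ctrl.camera_params('wrist')['camera_matrix']
T=np.load('P_mouth.npy'); P=dict(camera_matrix=K,world_from_camera=T)
print('bore',at_z('wrist',319.1,136.8,170,P),'body',at_z('wrist',318.8,134.1,105,P))
# held: pose relative to TCP equal at mouth view (550,-225,255) nearly
e=np.array(ctrl.get_obs()['ee_pos']); print(e)
a=np.linspace(0,2*np.pi,73); C=np.array([proj('wrist',e+[20.5*np.cos(t),20.5*np.sin(t),23],P) for t in a])
print('pred top circle',C.min(0),C.max(0)); print('meas  l,r,bottom',240+111/2.5-.3,240+287/2.5-.3,180+272/2.5-.3)
E
```

```text
bore [ 609.13371165 -226.28676496  170.        ] body [ 607.51813288 -226.07502916  105.        ]
[ 550.10811618 -224.64795431  255.06838733]
pred top circle [279.64026193 223.95129034] [353.01295786 289.48030881]
meas  l,r,bottom 284.09999999999997 354.5 288.5
```

```bash
python3 - <<'E'
from h import *
x,y=608.7,-224.6
ctrl.movel([x,y,215],max_speed=120); ctrl.hold(.3)
hit=ctrl.movel([x,y,164],max_speed=30,threshold=4)
o=ctrl.get_obs(); print(hit,o['ee_pos'],np.round(o['wrist_force'],1),np.round(o['ft_torque'],2),o['finger_gap'],o['grasp_force'],o['time_s'])
E
```

```text
True [ 608.76054336 -224.4590039   166.84158222] [0.3 0.7 4.2] [0.1  0.09 0.09] 40.86136649909004 15.000288221563096 16.2417
```

```bash
python3 - <<'E'
from h import *
o=ctrl.get_obs(); e=np.array(o['ee_pos'])
ctrl.movel([e[0],e[1],164],max_speed=20,threshold=5)
ctrl.command_gripper(65); ctrl.hold(.2)
ctrl.movel([e[0],e[1],250],max_speed=120)
print(ctrl.get_obs()['ee_pos'])
ctrl.movel([550,-225,255],max_speed=200); ctrl.hold(.2); im1=save('wrist','seated')
ctrl.move_ptp([555,9,280],down(0)); ctrl.hold(.4)
P=ctrl.camera_params('wrist'); np.save('P_grip',np.array(P['world_from_camera']))
c=proj('wrist',[620,9,189],P); print(c,ctrl.get_obs()['ee_pos'],ctrl.get_obs()['time_s'])
im2=save('wrist','grip'); u,v=np.round(c).astype(int); print(u,v)
a=cv2.resize(im2[v-40:v+40,u-40:u+40],None,fx=5,fy=5,interpolation=cv2.INTER_CUBIC)
b=cv2.resize(im1[95:175,278:358],None,fx=5,fy=5,interpolation=cv2.INTER_CUBIC)
cv2.imwrite('pics/z3.png',np.hstack([a,b])[:,:,::-1])
E
```

```text
[ 608.51910163 -224.12462764  249.33334689]
[316.14520219 129.42262706] [555.01497349   8.36639018 279.99986707] 20.125
316 129
```

View pics/z3.png

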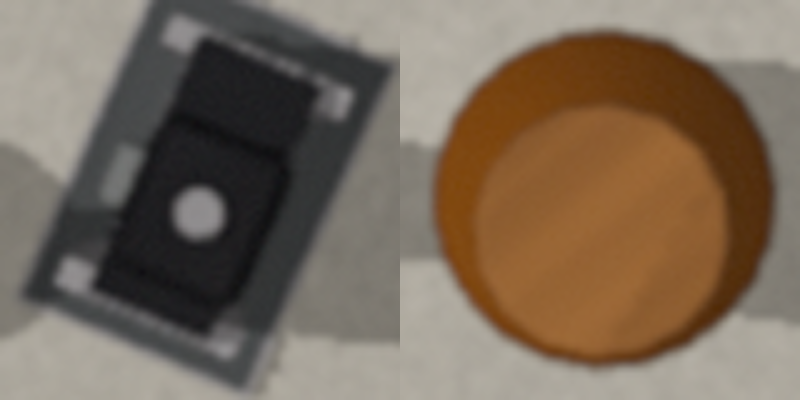

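The stopper is seated and centred on the bottle. The grip's white dot is at (315.4,131.4), the stand plates at 24.3°, and the button on the left (+y) side. Next: grip and press the button, then draw the handle.

```bash
python3 - <<'E'
from h import *
K=ctrl.camera_params('wrist')['camera_matrix']
P=dict(camera_matrix=K,world_from_camera=np.load('P_grip.npy'))
print(at_z('wrist',315.4,131.4,189,P),at_z('wrist',316.8,126.2,62,P))
R=down(np.radians(-24.3)); x,y=618.3,11.0
ctrl.command_gripper(90)
ctrl.move_ptp([x,y,260],R)
ctrl.movel([x,y,150],max_speed=120,threshold=8); ctrl.hold(.2)
f0=np.array(ctrl.get_obs()['wrist_force'])
ctrl.command_gripper(20,f_grip=25); ctrl.hold(.3)
o=ctrl.get_obs(); print(o['finger_gap'],o['grasp_force'],o['ee_pos'],np.round(o['wrist_force']-f0,1),o['time_s'])
save('wrist','pressed')
E
```

```text
[618.27904741   9.64632427 189.        ] [618.36309077   9.13341286  62.        ]
25.867787881175236 24.977133125066757 [618.29012679  11.02310411 149.98818983] [ 1.2 -0.1 -0.5] 23.7583
```

Gap is 25.9 mm, so the button is fully in. Drawing slowly.

```bash
python3 - <<'E'
from h import *
x,y=618.3,11.0
f0=np.array(ctrl.get_obs()['wrist_force'])
for z in (170,190,210,226,230.3):
    ctrl.movel([x,y,z],max_speed=20); ctrl.hold(.1)
    o=ctrl.get_obs(); print(np.round(o['ee_pos'],1),np.round(o['wrist_force']-f0,2),round(o['finger_gap'],2),o['time_s'])
ctrl.hold(.3)
im=save('scene','drawn')
cv2.imwrite('pics/z4.png',cv2.resize(im[110:270,290:410],None,fx=3.5,fy=3.5,interpolation=cv2.INTER_CUBIC)[:,:,::-1])
E
```

```text
[618.3  11.  170. ] [-0.33  0.47  1.09] 26.08 25.0583
[618.3  11.  190. ] [-1.32 -0.21  0.62] 25.96 26.3083
[618.3  11.  210. ] [-0.36  0.98  0.24] 25.91 27.5583
[618.3  11.  226. ] [-0.6   0.6   0.57] 26.07 28.6083
[618.2  11.1 230.2] [ 0.14 -1.17 -2.24] 25.63 29.075
```

View pics/z4.png

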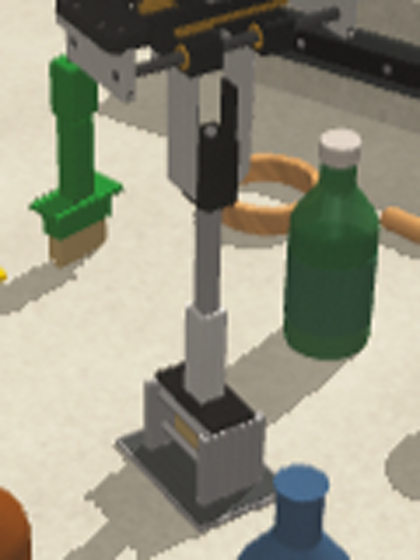

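The handle is drawn, with the collar still down on the stand and the end of travel felt (-2.2 N). I'll release, then take the grip across its width.

```bash
python3 - <<'E'
from h import *
x,y=618.3,11.0
ctrl.movel([x,y,231],max_speed=5); ctrl.hold(.3)
print(ctrl.get_obs()['wrist_force'])
ctrl.command_gripper(90); ctrl.hold(.4)
ctrl.movel([x,y,300],max_speed=150)
ctrl.move_ptp([x,y,300],down(np.radians(65.7)))
ctrl.movel([x,y,231],max_speed=100,threshold=8); ctrl.hold(.2)
im=save('scene','regrip')
f0=np.array(ctrl.get_obs()['wrist_force'])
ctrl.command_gripper(22,f_grip=25); ctrl.hold(.3)
o=ctrl.get_obs(); print(round(o['finger_gap'],2),o['grasp_force'],o['ee_pos'],o['time_s'])
ctrl.movel([x,y,234],max_speed=10); ctrl.hold(.3)
o=ctrl.get_obs(); print(np.array(o['wrist_force'])-f0,round(o['finger_gap'],2))
im2=save('scene','lift3')
cv2.imwrite('pics/z5.png',np.hstack([cv2.resize(i[100:270,290:410],None,fx=3.3,fy=3.3,interpolation=cv2.INTER_CUBIC) for i in(im,im2)])[:,:,::-1])
E
```

```text
[-0.11365886 -0.45874748 -3.29232441]
30.23 24.982851147651672 [618.31067027  11.02016634 231.01128087] 35.7
[-0.44593992  0.2225537  -2.48627828] 30.26
```

View pics/z5.png

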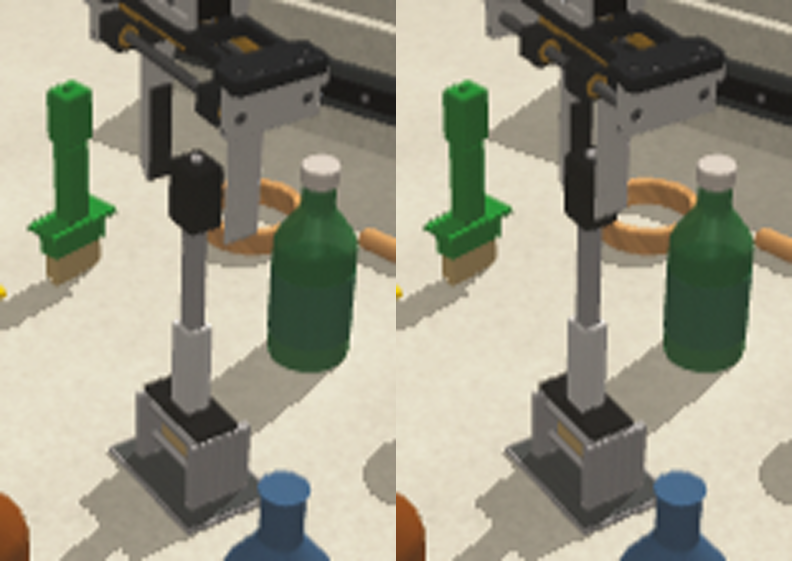

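The grip is held across its width. I'll check the lock with a light push down, then lift.

```bash
python3 - <<'E'
from h import *
x,y=618.3,11.0
hit=ctrl.movel([x,y,226],max_speed=8,threshold=6)
o=ctrl.get_obs(); print(hit,o['ee_pos'],o['wrist_force'],o['finger_gap'])
if hit:
    ctrl.movel([x,y,300],max_speed=50); ctrl.movel([x,y,360],max_speed=80); ctrl.hold(1)
    o=ctrl.get_obs(); print(o['ee_pos'],o['grasp_force'],o['finger_gap'],o['time_s'])
    a=save('scene','fin'); b=save('top','fint')
    cv2.imwrite('pics/z6.png',np.hstack([a[60:360,200:460],cv2.resize(b,None,fx=.8,fy=.8)[0:300]])[:,:,::-1])
E
```

```text
True [618.53310745  10.91181867 230.46800048] [ 0.35058108 -0.50320608  4.31048541] 30.09581275769532
[618.29956826  10.99964892 360.00043943] 24.992201328277588 30.173250418349767 40.525
```

View pics/z6.png

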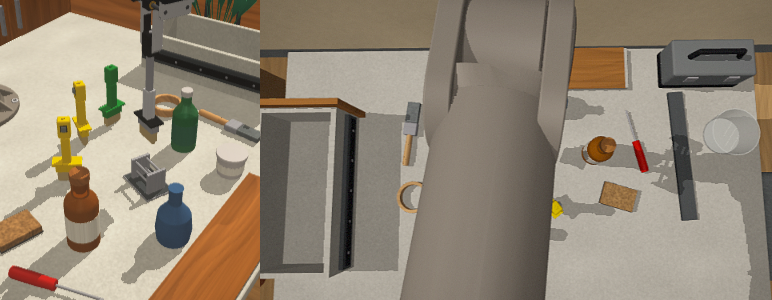

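The brush is locked, extended and clear of the upright stand, and the stopper is seated. Handing in.

```bash
python3 -c "
from station import ctrl
print(ctrl.job_done())"
```

```text
the job is handed in; nothing more can be done
None
```

The job is handed in but no verdict came back: the stopper looks fully home in the upright bottle, and the brush is locked at its second stop and held head down about 130 mm above its upright stand.

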